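# Close the shield flaps and hold the cover over the control box

## Robot

A 6-joint arm with a two-finger parallel gripper is mounted at the origin on the work surface. World frame = base frame: x ahead of the robot, y to its left, z up, the work surface at z = 0. Lengths are in m, angles in rad, forces in N, time in s.
With the tool pointing down it reaches from about 0.25 to 0.725 m from the base axis. Payload 4 kg.
Tool frame: the origin (TCP) lies midway between the tips of the shut fingers; the grasp point (between the pads) lies env.tcp_to_grasp behind it (env.tcp_to_grasp is the distance from the TCP to the grasp point, in m); z points along the fingers, y is the line along which they close (so a half turn about z gives the same grasp; the last joint's range is limited). The gripper opens to 85 mm and grips with 20 to 120 N. Pads are 22 mm wide; open, the fingers measure 114 mm over their backs; the gripper's body (76 mm by 85 mm) begins 54 mm behind the grasp point. The pads swing forward as they close: fully open they stand 13 mm farther back than shut.
Start: joints at [1.256, 0.241, 0.005, 1.335, 0, 1.571], TCP at [0.155, 0.475, 0.231] pointing down, gripper open.
Joint ranges: [-2.72, 2.72], [-1.05, 1.87], [-1.09, 1.28], [-1.99, 2.15], [-1.42, 1.44], [-3.14, 3.14]. Speed limits (rad/s): [2.79, 2.79, 3.14, 3.14, 3.14, 3.14].

## Interface

Orientations are given as [roll, pitch, yaw] about the fixed x, y, z axes, in that order (R = Rz(yaw) Ry(pitch) Rx(roll)).
In Python, from bench import env, vision, job gives the robot as it stands. The module is installed in compiled form; this text tells all that it offers.
- The arm moves only by the tool play_rows, never from a script. Its argument "moves" is a list of rows, each a list of 6 numbers: the shift along the tool's x, y, z in mm, then the turn, a rotation vector about the tool's x, y, z in rad. In form: [[x, y, z, wx, wy, wz], ...]. A call has 1 to 12 rows; each row shifts and turns the commanded pose from where the row before left it, along the tool's axes as they then stand; what a row does not reach is not made up. A row lasts 1/12 s, in which the tool goes at most 41.7 mm and 7.16 degrees, less where a joint would pass 70% of its speed; a pose out of reach is approached as far as the arm can. A call with a gripper value outside its range is refused whole. "grip" is the finger opening in mm, from 0 to 85.4, set as the call begins (left out, the last holds). The fingers move at their own pace and stop on an object; the grip force is fixed at half the most. Time passes only in rows, so rows that do not move let the fingers close. It gives the time, the measured TCP pose, the force, the opening and the grip force at its end, in the units of the state.
- env.sense(): the state, without advancing time (a new reading comes with each control period).
- vision.camera(name): name is "scene" or "top"; returns a dict with "frame" (420x560x3 uint8, red, green, blue), "fx", "fy", "cx", "cy" (pixels), "origin" and "orientation" of the camera in the world. Camera axes: x right, y up, looking along -z (the intrinsics and any distortion apply to the point x, -y, -z); pixel columns grow to the right and rows downward; lengths in m; the calibration is good to about 2 mm. A picture is of the moment at which its call begins. There is no depth.
- job.job_done(): hands the job in; it is judged then, once.
The state is a dict: "clock": time; "qpos": joint angles; "joint_velocities": joint speeds; "tau": joint torques, N m; "ee_pos": TCP position; "eef_rot": TCP orientation; "force": force on the tool from outside, world axes, zero at the start; "wrist_torque": the same for the moment, N m; "finger_gap": finger opening in m; "gripper_force": force on a finger pad.
Only numpy, scipy, OpenCV 4.12 (cv2) and the standard library are available. Lean on these libraries where they do the work, as an engineer would, in place of code of your own. Each camera call takes 0.05 s, during which the arm holds its last target. There are 200 camera calls.

## Task

On the workbench stands an open grey control box with two hinged white plastic flaps inside its rim. Fold the short flap all the way down first, then the long flap down over it; then pick up the aluminium cover plate by its handle and hold it level and still about 15 mm above the box rim, its three holes lined up with the three threaded holes, ready for the bolts. Finish while holding it there: do not set it down or let go, and leave the jar, the screwdriver and the tape roll where they are.

Things in the scene. Friction and masses are not known exactly. Their poses are not given: they have to be found in the camera images.
- box: Grey painted steel control box fixed to the bench, open on top, 140 (its x) x 200 (its y) x 80 high. Origin at the centre of its underside, z up. A 20 mm wide flat rim, top at 80, runs round the 100 x 160 opening and carries three brass-ringed threaded holes. Look-only terminal blocks inside, lower than 45. The box may stand to the robot's left or right, the cover on the other side; its yaw is within 0.35 rad of the world's axes.
- short_flap (a joint): Angle of the short white plastic flap (96 wide, 65 long, 3 thick), hinged at the -y end of the box opening with its hinge line along box x. 0 = flat down in the opening (4 mm below the rim top) reaching towards box +y; pi/2 = upright; starts near upright or leaning outwards (1.45 to 1.95). Its hinge is stiff: the flap stays where it is pushed (about 0.045 N m, 1 N at 45 mm from the hinge) and stops at 0.
- long_flap (a joint): Angle of the long white plastic flap (96 wide, 100 long, 3 thick), hinged at the +y end of the box opening with its hinge line along box x. 0 = flat down, top flush with the rim, reaching towards box -y and lapping over the short flap; pi/2 = upright; starts at 1.45 to 1.95. Same stiff hinge (0.045 N m), stops at 0.
- short_flap_hinge (a point): Middle of the short flap's hinge line: box frame (0, -80, 76) mm; the flap's upper face (outer face when upright) passes through it.
- long_flap_hinge (a point): Middle of the long flap's hinge line: box frame (0, +80, 80) mm; the flap's upper face (outer face when upright) passes through it.
- cover: Loose aluminium cover plate, 140 (x) x 200 (y) x 5 thick, about 0.4 kg, lying flat on the bench, handle up. Origin at the centre of its underside, z up; centre of mass on its z axis within 2 mm. Three 8 mm through holes match the box's. When its origin and axes coincide (seen from above) with the box's, the holes line up. Its yaw is within 0.6 rad of the world's axes.
- cover_grip (a point): Middle of the cover's dark steel bar handle, 46 mm above the cover's underside: a bar 86 long (cover x), 14 wide (cover y), 16 high (from 38 to 54 above the underside), on two posts 34 high, 10 x 12 wide, at x = -36 and +36 mm; the rest under the bar is open.
- jar: Bystander: glass screw jar with a steel lid, 64 diameter, 85 high; origin at the centre of its base. Not to be disturbed.
- screwdriver: Bystander: screwdriver lying on the bench; origin under its middle. Not to be disturbed.
- tape: Bystander: roll of tape lying flat, 90 diameter, 24 high; origin at the centre of its underside. Not to be disturbed.
- thread0 (a point): Threaded hole 0 in the box's rim, at the rim's top face (80 mm up): the corner hole at box -x, +y (-58, +88) mm in the box frame.
- hole0 (a point): Hole 0 of the cover, at the cover's underside; belongs over threaded hole 0; same x, y in the cover frame.
- thread1 (a point): Threaded hole 1 in the box's rim, at the rim's top face (80 mm up): the corner hole at box -x, -y (-58, -88) mm in the box frame.
- hole1 (a point): Hole 1 of the cover, at the cover's underside; belongs over threaded hole 1; same x, y in the cover frame.
- thread2 (a point): Threaded hole 2 in the box's rim, at the rim's top face (80 mm up): the single hole in the middle of the +x long side (+60, 0) mm in the box frame.
- hole2 (a point): Hole 2 of the cover, at the cover's underside; belongs over threaded hole 2; same x, y in the cover frame.

How it is judged:
On the way, in this order (a step that is already met when the one before it is completed fails the run):
1. the short flap is folded down while the long one still stands (value of joint short_flap below 0.12 rad and value of joint long_flap above 0.8 rad), for 0.2 s.
2. both flaps are folded down (value of joint each of short_flap, long_flap below 0.12 rad), for 0.2 s.
At the end, for the whole second after the job is handed in: Both flaps are down (within 0.12 rad); the cover is held in the fingers (over 1 N), not touching the box, level within 0.06 rad and still (under 20 mm/s); each of its three holes is within 4 mm horizontally of its threaded hole, with the cover's underside 5 to 30 mm above the rim (all of step 2 and horizontal distance between hole0 and thread0 below 0.004 m and z of hole0 in the frame of box between 0.085 and 0.11 m and horizontal distance between hole1 and thread1 below 0.004 m and z of hole1 in the frame of box between 0.085 and 0.11 m and horizontal distance between hole2 and thread2 below 0.004 m and z of hole2 in the frame of box between 0.085 and 0.11 m and angle between cover's own z axis and vertical below 0.06 rad and contact force between cover and the fingers above 1 N and contact force between cover and box below 0.1 N and linear speed of cover below 0.02 m/s); the arm keeps its last pose, push and grip.
It fails at once if the jar is disturbed (moved over 20 mm) (distance of jar from where it was at the start of the episode above 0.02 m).
It fails at once if the screwdriver is disturbed (moved over 20 mm) (distance of screwdriver from where it was at the start of the episode above 0.02 m).
It fails at once if the tape is disturbed (moved over 20 mm) (distance of tape from where it was at the start of the episode above 0.02 m).
It also fails if it takes over 67 s, if anything falls off the work surface, if the arm or the gripper's body presses on something with over 40 N, if the wrist force passes 120 N, or if a joint passes its speed limit or range.

## Working session

There is one attempt and no reset: what is moved stays moved. The work goes in short steps, Python scripts to look and compute and a tool call to move; the robot and the scene stay as the last step left them, time stands still between calls to the robot, and variables do not carry over. Pictures are saved under pics/ and viewed, at most 10 in all, crops included, and the job is handed in when it is done.

Besides the shell and the picture viewer there is one more tool, called after ">>>" by a JSON object that holds its "api" and its "payload". play_rows: Moves the arm, as the interface text tells. Its arguments: {"type":"object","properties":{"moves":{"type":"array"},"grip":{"type":"number"}},"required":["moves"]}

```bash
mkdir -p pics; ls; python3 - <<'E'
from bench import env, vision, job
import cv2,numpy as np
print(env.sense(), env.tcp_to_grasp)
for n in("scene","top"):
    c=vision.camera(n); cv2.imwrite(f"pics/{n}0.png",c["frame"][:,:,::-1]); print({k:v for k,v in c.items() if k!="frame"})
E
```

```text
pics
{'clock': 0.0, 'qpos': array([1.25600987e+00, 2.41420012e-01, 3.70513456e-03, 1.33522196e+00,
       3.13799898e-06, 1.57080813e+00]), 'joint_velocities': array([ 0.00018365,  0.0015954 , -0.00023401, -0.0021961 ,  0.00080665,
        0.00184032]), 'tau': array([ 2.46224545e-04, -3.72319937e+01,  2.52406883e+01,  1.71383901e-02,
        8.10894971e-05,  1.50944925e-05]), 'ee_pos': array([0.15460433, 0.47481278, 0.23040218]), 'eef_rot': array([-3.13945215e+00, -3.11272110e-06,  2.82679438e+00]), 'force': array([ 0.07251368, -0.56255883,  0.47799317]), 'wrist_torque': array([-0.01673936,  0.00529198,  0.01653084]), 'gripper_force': 0.0, 'finger_gap': 0.08519250210553178} 0.0187
{'fx': 496.2331089437455, 'fy': 496.2331089437455, 'cx': 278.15839630902747, 'cy': 215.19585191132722, 'origin': array([ 0.99957918, -0.69242019,  0.83227957]), 'orientation': array([ 0.8320821 , -0.00624407,  0.531505  ])}
{'fx': 409.540883775044, 'fy': 409.540883775044, 'cx': 282.8515907487542, 'cy': 212.080599070534, 'origin': array([ 0.45889717, -0.0036602 ,  1.026142  ]), 'orientation': array([ 0.11696442,  0.01541346, -1.5446695 ])}
```

View pics/scene0.png

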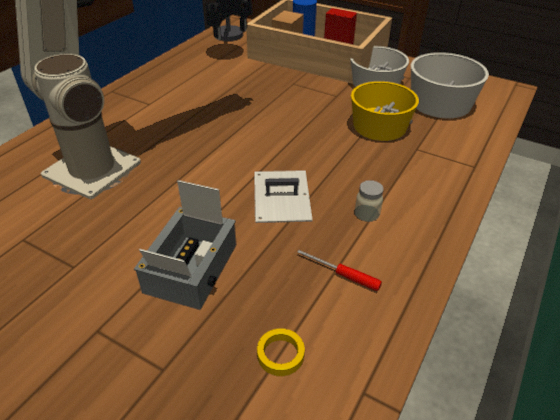

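View pics/top0.png

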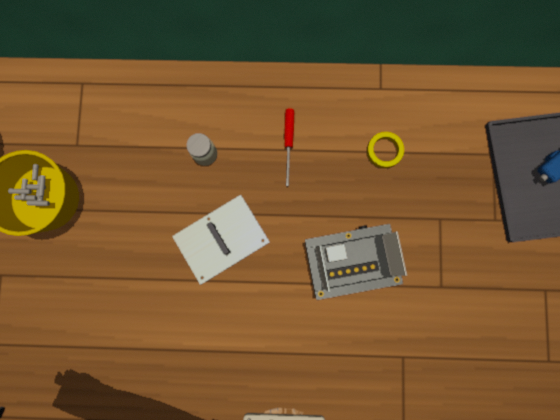

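The top view shows the box on the robot's right, with brass holes near (349,236), (321,294) and (398,280). The short flap leans outward on the right. The cover is on the left, with its single hole near (209,219) and corner holes near (263,240) and (202,278). Next I'll measure these.

```bash
cat > h.py <<'E'
from bench import env, vision, job
import cv2,numpy as np
from scipy.spatial.transform import Rotation as Ro
def ray(c,uv):
    R=Ro.from_euler('xyz',c["orientation"]).as_matrix()
    d=np.array([(uv[0]-c["cx"])/c["fx"],-(uv[1]-c["cy"])/c["fy"],-1])
    return c["origin"],R@d
def plane(c,uv,z):
    o,d=ray(c,uv); return o+d*(z-o[2])/d[2]
def proj(c,p):
    R=Ro.from_euler('xyz',c["orientation"]).as_matrix(); q=R.T@(np.asarray(p)-c["origin"])
    return np.array([c["cx"]+c["fx"]*q[0]/-q[2], c["cy"]-c["fy"]*q[1]/-q[2]])
def blobs(m,a0,a1):
    n,l,s,ce=cv2.connectedComponentsWithStats(m.astype(np.uint8)*255)
    return [(ce[i],s[i,4]) for i in range(1,n) if a0<=s[i,4]<=a1]
def fit(loc,w):  # 2D pose of frame from points
    loc=np.array(loc);w=np.array(w)[:,:2];a=loc-loc.mean(0);b=w-w.mean(0)
    t=np.arctan2((a[:,0]*b[:,1]-a[:,1]*b[:,0]).sum(),(a*b).sum())
    r=np.array([[np.cos(t),-np.sin(t)],[np.sin(t),np.cos(t)]]);o=w.mean(0)-r@loc.mean(0)
    return o,t,np.linalg.norm(w-o-loc@r.T,axis=1)
H=[[-.058,.088],[-.058,-.088],[.06,0]]
E
python3 - <<'E'
from h import *
for n in("top","scene"):
    c=vision.camera(n); f=c["frame"]; hsv=cv2.cvtColor(f,cv2.COLOR_RGB2HSV); g=cv2.cvtColor(f,cv2.COLOR_RGB2GRAY)
    br=(hsv[...,0]>15)&(hsv[...,0]<32)&(hsv[...,1]>130)&(hsv[...,2]>120)
    x0,y0,x1,y1=(300,220,412,302) if n=="top" else (135,180,240,305)
    m=np.zeros_like(br);m[y0:y1,x0:x1]=br[y0:y1,x0:x1]
    print(n,"brass",[(b[0].round(1),b[1],plane(c,b[0],.08).round(4)) for b in blobs(m,2,60)])
    pl=((hsv[...,1]<60)&(hsv[...,2]>130)).astype(np.uint8)
    x0,y0,x1,y1=(165,190,275,290) if n=="top" else (250,165,318,225)
    m=np.zeros_like(pl);m[y0:y1,x0:x1]=pl[y0:y1,x0:x1]
    ct=max(cv2.findContours(m,cv2.RETR_EXTERNAL,cv2.CHAIN_APPROX_NONE)[0],key=cv2.contourArea)
    ap=cv2.approxPolyDP(ct,6,True)[:,0]
    print("plate",[(tuple(p),plane(c,p,.005)[:2].round(4)) for p in ap])
    msk=np.zeros_like(m);cv2.fillPoly(msk,[ct],1)
    dk=(msk>0)&(g<cv2.medianBlur(g,15)-25.) if 0 else (msk>0)&(cv2.morphologyEx(g,cv2.MORPH_BLACKHAT,np.ones((7,7)))>25)
    print("dark",[(b[0].round(1),b[1],plane(c,b[0],.005)[:2].round(4)) for b in blobs(dk,2,200)])
    crop=f[185:305,160:420] if n=="top" else f[160:310,130:320]
    cv2.imwrite(f"pics/{n}1.png",cv2.resize(crop,None,fx=3,fy=3,interpolation=cv2.INTER_CUBIC)[:,:,::-1])
E
```

```text
top brass [(array([347.9, 235.2]), np.int32(16), array([ 0.5197, -0.1376,  0.08  ])), (array([372.4, 266.2]), np.int32(19), array([ 0.4502, -0.1938,  0.08  ])), (array([355.9, 269.3]), np.int32(18), array([ 0.4423, -0.1563,  0.08  ])), (array([364.2, 267.8]), np.int32(19), array([ 0.446 , -0.1751,  0.08  ])), (array([347.9, 270.6]), np.int32(17), array([ 0.4389, -0.1381,  0.08  ])), (array([339.5, 272.4]), np.int32(17), array([ 0.4344, -0.1191,  0.08  ])), (array([331.5, 273.8]), np.int32(18), array([ 0.4307, -0.1009,  0.08  ])), (array([396.4, 279.2]), np.int32(17), array([ 0.4224, -0.2481,  0.08  ])), (array([320.3, 293.5]), np.int32(13), array([ 0.3858, -0.0761,  0.08  ]))]
plate [((np.int32(240), np.int32(195)), array([0.6193, 0.1246])), ((np.int32(173), np.int32(236)), array([0.5115, 0.2887])), ((np.int32(199), np.int32(283)), array([0.3972, 0.2176])), ((np.int32(268), np.int32(242)), array([0.5025, 0.0502]))]
dark [(array([208.2, 218.5]), np.int32(10), array([0.5576, 0.2024])), (array([262.2, 240. ]), np.int32(10), array([0.5071, 0.0649])), (array([201.6, 277.4]), np.int32(13),
[... 226 characters left out ...]
 array([ 0.4706, -0.1631,  0.08  ])), (array([212.6, 249.3]), np.int32(14), array([ 0.521 , -0.1395,  0.08  ])), (array([182.5, 253.8]), np.int32(10), array([ 0.4751, -0.1819,  0.08  ])), (array([141.6, 265.4]), np.int32(18), array([ 0.4243, -0.2494,  0.08  ]))]
plate [((np.int32(255), np.int32(172)), array([0.4003, 0.2121])), ((np.int32(256), np.int32(221)), array([0.5078, 0.0473])), ((np.int32(311), np.int32(219)), array([0.6199, 0.1227])), ((np.int32(305), np.int32(171)), array([0.5156, 0.2864]))]
dark [(array([258.9, 174.3]), np.int32(7), array([0.4147, 0.2089])), (array([304.3, 193.6]), np.int32(7), array([0.5597, 0.2001])), (array([259.6, 217.7]), np.int32(9), array([0.5089, 0.062 ]))]
```

View pics/top1.png

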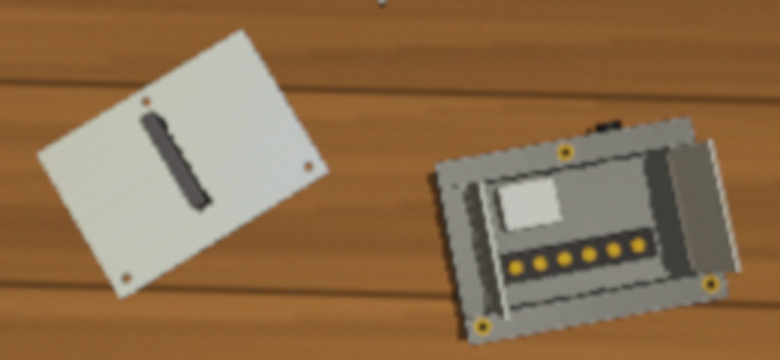

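The crop shows all six holes clearly. The short flap leans outward past the -y edge, and the long flap leans slightly inward. The holes agree between the two views within 2–3 mm.

```bash
python3 - <<'E'
from h import *
bt=[[.3858,-.0761],[.4224,-.2481],[.5197,-.1376]];bs=[[.3867,-.0809],[.4243,-.2494],[.521,-.1395]]
ct=[[.4111,.2118],[.5071,.0649],[.5576,.2024]];cs=[[.4147,.2089],[.5089,.0620],[.5597,.2001]]
for n,a,b in(("box",bt,bs),("cover",ct,cs)):
    for w in(a,b,(np.array(a)+b)/2): o,t,e=fit(H,w);print(n,o.round(4),round(t,4),(e*1e3).round(1))
o,t,e=fit(H,(np.array(bt)+bs)/2)
r=np.array([[np.cos(t),-np.sin(t)],[np.sin(t),np.cos(t)]])
for y in(-.15,-.13,-.08,-.035,0,.08,.14):print(y,(o+r@[0,y]).round(4))
E
```

```text
box [ 0.4609 -0.1501] 0.2094 [0.1 0.1 0.1]
box [ 0.4622 -0.1525] 0.2192 [1.7 1.7 0.2]
box [ 0.4616 -0.1513] 0.2142 [0.9 0.9 0.2]
cover [0.5076 0.1699] 0.578 [0.2 0.4 0.4]
cover [0.5101 0.1672] 0.5752 [1.3 0.5 0.8]
cover [0.5088 0.1685] 0.5766 [0.7 0.4 0.5]
-0.15 [ 0.4934 -0.2979]
-0.13 [ 0.4892 -0.2783]
-0.08 [ 0.4786 -0.2295]
-0.035 [ 0.469  -0.1855]
0 [ 0.4616 -0.1513]
0.08 [ 0.4445 -0.0731]
0.14 [ 0.4318 -0.0145]
```

>>> {"api": "play_rows", "payload": {"moves": [[0, 0, 0, 0, 0, 0.12], [0, 0, 0, 0, 0, 0.12]], "grip": 0}}

```text
clock: 0.37
ee_pos: [0.1548, 0.4753, 0.231]
eef_rot: [-3.141, 0.0, 2.581]
force: [-0.4, 0.4, 0.0]
finger_gap: 0.0636
gripper_force: 0.0
```

```bash
python3 -c "
from h import *
s=env.sense();print(s['qpos'],s['ee_pos'],s['eef_rot'],s['clock'])"
```

```text
[1.25598474e+00 2.40917838e-01 4.60805932e-03 1.33516754e+00
 1.33357026e-05 1.81649752e+00] [0.15475846 0.47525557 0.23099774] [-3.14092887e+00  1.52705765e-04  2.58107992e+00] 0.3667
```

>>> {"api": "play_rows", "payload": {"moves": [[0, 0, 0, 0, 0, -0.11], [0, 0, 0, 0, 0, -0.11], [0, 0, 0, 0, 0, -0.11], [0, 0, 0, 0, 0, -0.11], [0, 0, 0, 0, 0, -0.11], [0, 0, 0, 0, 0, -0.11], [0, 0, 0, 0, 0, -0.115], [-7, -34.5, 0, 0, 0, 0], [-7, -34.5, 0, 0, 0, 0], [-7, -34.5, 0, 0, 0, 0], [-7, -34.5, 0, 0, 0, 0], [-7, -34.5, 0, 0, 0, 0]], "grip": 0}}

```text
clock: 1.37
ee_pos: [0.2268, 0.3131, 0.2311]
eef_rot: [-3.141, -0.0, -2.92]
force: [1.2, 0.2, 0.6]
finger_gap: -0.0001
gripper_force: 0.0
```

>>> {"api": "play_rows", "payload": {"moves": [[-7, -34.5, 0, 0, 0, 0], [-7, -34.5, 0, 0, 0, 0], [-7, -34.5, 0, 0, 0, 0], [-7, -34.5, 0, 0, 0, 0], [-7, -34.5, 0, 0, 0, 0], [-7, -34.5, 0, 0, 0, 0], [-7, -34.5, 0, 0, 0, 0], [-7, -34.5, 0, 0, 0, 0], [-7, -34.5, 0, 0, 0, 0], [-7, -34.5, 0, 0, 0, 0], [-7, -34.5, 0, 0, 0, 0], [-7, -34.5, 0, 0, 0, 0]]}}

```text
clock: 2.37
ee_pos: [0.3993, -0.0728, 0.2313]
eef_rot: [3.142, 0.0, -2.922]
force: [0.1, 1.0, 0.4]
finger_gap: 0.0004
gripper_force: 0.0
```

>>> {"api": "play_rows", "payload": {"moves": [[-7, -34.5, 0, 0, 0, 0], [-7, -34.5, 0, 0, 0, 0], [-7, -34.5, 0, 0, 0, 0], [-7, -34.5, 0, 0, 0, 0], [-7, -34.5, 0, 0, 0, 0], [-7, -34.5, 0, 0, 0, 0], [-7, -34.5, 0, 0, 0, 0], [0, 0, 0, 0, 0, 0], [0, 0, 0, 0, 0, 0], [0, 0, 0, 0, 0, 0]]}}

```text
clock: 3.2
ee_pos: [0.4991, -0.2955, 0.2306]
eef_rot: [3.14, -0.001, -2.922]
force: [1.1, 0.9, 0.1]
finger_gap: 0.0
gripper_force: 0.0
```

```bash
cat >> h.py <<'E'
def box(o=(.4616,-.1513),t=.2142):
    s=env.sense();d=s['ee_pos'][:2]-np.array(o);c,k=np.cos(t),np.sin(t)
    print('t',round(s['clock'],2),'box',(1e3*np.array([c*d[0]+k*d[1],-k*d[0]+c*d[1],s['ee_pos'][2]])).round(1),'yaw-err',round((s['eef_rot'][2]-t)%(2*np.pi)-np.pi,4),s['eef_rot'].round(3),'f',s['force'].round(1),'gap',s['finger_gap'],s['gripper_force'],s['qpos'].round(2))
E
python3 -c "
from h import *
box()"
```

```text
t 3.2 box [   5.9 -148.9  230.6] yaw-err 0.0057 [ 3.140e+00 -1.000e-03 -2.922e+00] f [1.1 0.9 0.1] gap 5.466149326198326e-06 0.0 [-0.53  0.4   0.23  1.4   0.   -0.75]
```

>>> {"api": "play_rows", "payload": {"moves": [[0, 0, 25, 0, 0, 0], [0, 0, 25, 0, 0, 0], [0, 0, 25, 0, 0, 0], [0, 0, 25, 0, 0, 0], [0, 0, 24, 0, 0, 0], [0, 0, 0, 0, 0, 0], [0, 10, 0, 0, 0, 0], [0, 10, 0, 0, 0, 0], [0, 10, 0, 0, 0, 0], [0, 10, 0, 0, 0, 0], [0, 10, 0, 0, 0, 0], [0, 10, 0, 0, 0, 0]]}}

```text
clock: 4.2
ee_pos: [0.4871, -0.2365, 0.1087]
eef_rot: [-3.14, 0.002, -2.921]
force: [0.8, -0.9, -1.1]
finger_gap: -0.0002
gripper_force: 0.6
```

>>> {"api": "play_rows", "payload": {"moves": [[0, 9, 0, 0, 0, 0], [0, 9, 0, 0, 0, 0], [0, 9, 0, 0, 0, 0], [0, 9, 0, 0, 0, 0], [0, 9, 0, 0, 0, 0], [0, 0, 0, 0, 0, 0]]}}

```text
clock: 4.7
ee_pos: [0.4759, -0.1915, 0.1071]
eef_rot: [3.14, -0.001, -2.92]
force: [-0.9, -0.1, -0.0]
finger_gap: 0.0001
gripper_force: 0.0
```

```bash
python3 -c "
from h import *
box()
for n in('scene','top'):
    c=vision.camera(n)['frame'];c=c[140:310,110:330] if n=='scene' else c[190:330,240:440]
    cv2.imwrite('pics/a_%s.png'%n,cv2.resize(c,None,fx=2.5,fy=2.5)[:,:,::-1])
"; python3 -c "
import cv2,numpy as np
a=cv2.imread('pics/a_scene.png');b=cv2.imread('pics/a_top.png');b=cv2.resize(b,(250,175));a=cv2.resize(a,(550,425));o=np.zeros((425,800,3),np.uint8);o[:,:550]=a;o[:175,550:]=b;cv2.imwrite('pics/a.png',o)"
```

```text
t 4.7 box [  5.4 -42.3 107.1] yaw-err 0.0076 [ 3.14e+00 -1.00e-03 -2.92e+00] f [-0.9 -0.1 -0. ] gap 0.00012529169327347907 0.0 [-0.38  0.36 -0.17  1.04  0.   -0.6 ]
```

View pics/a.png

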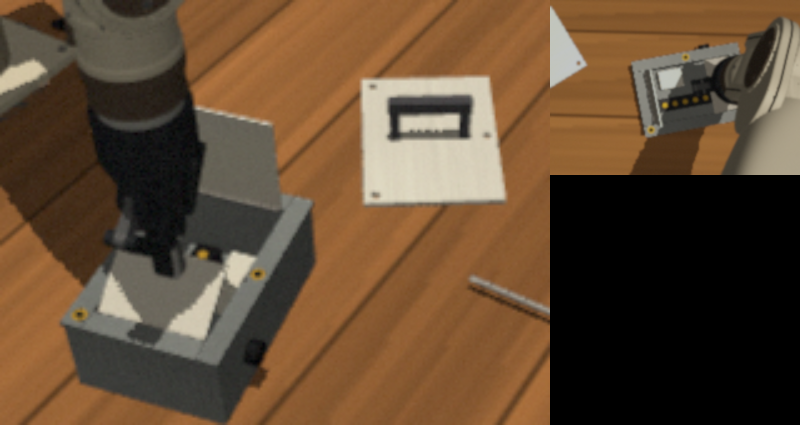

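The flap has folded partly under the finger and the long flap still stands. Now I'll press it down.

>>> {"api": "play_rows", "payload": {"moves": [[0, 0, 6, 0, 0, 0], [0, 0, 6, 0, 0, 0], [0, 0, 6, 0, 0, 0], [0, 0, 6, 0, 0, 0], [0, 0, 5, 0, 0, 0], [0, 0, 1, 0, 0, 0], [0, 0, 1, 0, 0, 0], [0, 0, 0, 0, 0, 0], [0, 0, 0, 0, 0, 0], [0, 0, 0, 0, 0, 0], [0, 0, 0, 0, 0, 0]]}}

```text
clock: 5.72
ee_pos: [0.4768, -0.1935, 0.0763]
eef_rot: [-3.141, 0.0, -2.921]
force: [0.7, -0.2, -0.4]
finger_gap: -0.0001
gripper_force: 0.0
```

>>> {"api": "play_rows", "payload": {"moves": [[0, 0, -20, 0, 0, 0], [0, 0, -35, 0, 0, 0], [0, 0, -35, 0, 0, 0], [0, 0, -35, 0, 0, 0], [0, 0, -30, 0, 0, 0], [0, 0, 0, 0, 0, 0]]}}

```text
clock: 6.22
ee_pos: [0.4801, -0.1948, 0.2385]
eef_rot: [-3.134, 0.011, -2.921]
force: [1.0, -0.0, 0.7]
finger_gap: 0.0003
gripper_force: 0.0
```

```bash
python3 -c "
from h import *
box()"
```

```text
t 6.22 box [  8.8 -46.5 238.5] yaw-err 0.0061 [-3.134  0.011 -2.921] f [ 1.  -0.   0.7] gap 0.00026931636016959567 0.0 [-0.39  0.26  0.05  1.35 -0.   -0.61]
```

>>> {"api": "play_rows", "payload": {"moves": [[1, 32, 0, 0, 0, 0], [1, 32, 0, 0, 0, 0], [1, 32, 0, 0, 0, 0], [1, 32, 0, 0, 0, 0], [1, 32, 0, 0, 0, 0], [1, 30, 0, 0, 0, 0], [0, 0, 0, 0, 0, 0], [0, 0, 0, 0, 0, 0]]}}

```text
clock: 6.88
ee_pos: [0.429, -0.0082, 0.2312]
eef_rot: [-3.141, 0.0, -2.918]
force: [0.9, 0.3, 0.1]
finger_gap: 0.0002
gripper_force: 0.0
```

```bash
python3 -c "
from h import *
box()
o=np.array((.4616,-.1513));t=.2142;r=np.array([[np.cos(t),-np.sin(t)],[np.sin(t),np.cos(t)]])
c=vision.camera('scene')
for a in (0,.12):
  print(a,[proj(c,[*(o+r@[x,-.08+.065*np.cos(a)]),.076+.065*np.sin(a)]).round(1) for x in(-.048,.048)])
c=c['frame'][140:310,110:330]
cv2.imwrite('pics/b.png',cv2.resize(c,None,fx=3.5,fy=3.5)[:,:,::-1])
"
```

```text
t 6.88 box [ -1.5 146.8 231.2] yaw-err 0.0094 [-3.141  0.    -2.918] f [0.9 0.3 0.1] gap 0.00015228763676875226 0.0 [-0.02  0.1  -0.17  1.3  -0.   -0.24]
0 [array([163.2, 243.3]), array([204.5, 253.8])]
0.12 [array([162.5, 240.9]), array([204.1, 251.4])]
```

View pics/b.png

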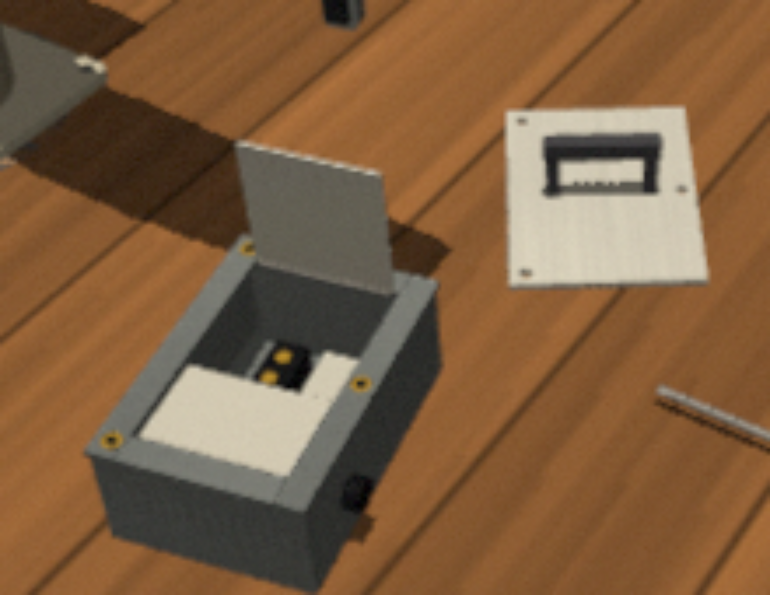

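The short flap lies flat: its edge corner is at (164,244) in full-image pixels, against a predicted (163,243). The long flap still stands. Next is the long flap.

>>> {"api": "play_rows", "payload": {"moves": [[0, 0, 28, 0, 0, 0], [0, 0, 28, 0, 0, 0], [0, 0, 28, 0, 0, 0], [0, 0, 27, 0, 0, 0], [0, 0, 0, 0, 0, 0], [0, -16, 0, 0, 0, 0], [0, -14, 0, 0, 0, 0], [0, -10, 0, 0, 0, 0], [0, -10, 0, 0, 0, 0], [0, -10, 0, 0, 0, 0], [0, -10, 0, 0, 0, 0], [0, -10, 0, 0, 0, 0]]}}

```text
clock: 7.93
ee_pos: [0.4471, -0.0883, 0.1206]
eef_rot: [3.141, 0.0, -2.922]
force: [-0.1, 1.1, -0.5]
finger_gap: -0.0002
gripper_force: 0.4
```

>>> {"api": "play_rows", "payload": {"moves": [[0, -10, 0, 0, 0, 0], [0, -10, 0, 0, 0, 0], [0, -10, 0, 0, 0, 0], [0, -10, 0, 0, 0, 0], [0, -8, 0, 0, 0, 0], [0, 0, 0, 0, 0, 0], [0, 0, 8, 0, 0, 0], [0, 0, 8, 0, 0, 0], [0, 0, 8, 0, 0, 0], [0, 0, 8, 0, 0, 0], [0, 0, 5, 0, 0, 0], [0, 0, 2, 0, 0, 0]]}}

```text
clock: 8.93
ee_pos: [0.4563, -0.1336, 0.0799]
eef_rot: [3.14, -0.002, -2.921]
force: [-2.9, 1.2, 7.3]
finger_gap: -0.0001
gripper_force: 4.0
```

>>> {"api": "play_rows", "payload": {"moves": [[0, 0, 1, 0, 0, 0], [0, 0, 0, 0, 0, 0], [0, 0, 0, 0, 0, 0], [0, 0, 0, 0, 0, 0]]}}

```text
clock: 9.27
ee_pos: [0.4575, -0.1342, 0.0803]
eef_rot: [-3.141, 0.0, -2.921]
force: [0.1, 0.1, -0.3]
finger_gap: -0.0
gripper_force: 0.0
```

```bash
python3 -c "
from h import *
box()"
```

```text
t 9.27 box [-0.4 17.6 80.3] yaw-err 0.0061 [-3.141  0.    -2.921] f [ 0.1  0.1 -0.3] gap -1.048696991350972e-05 0.0 [-0.29  0.32 -0.31  0.94  0.   -0.51]
```

>>> {"api": "play_rows", "payload": {"moves": [[0, 0, -20, 0, 0, 0], [0, 0, -35, 0, 0, 0], [0, 0, -35, 0, 0, 0], [0, 0, -35, 0, 0, 0], [-14.5, 35.5, -25, 0, 0, 0], [-14.5, 35.5, 0, 0, 0, 0], [-14.5, 35.5, 0, 0, 0, 0], [-14.5, 35.5, 0, 0, 0, 0], [-14.5, 35.5, 0, 0, 0, 0], [-14.5, 35.5, 0, 0, 0, 0], [-14.5, 35.5, 0, 0, 0, 0], [-14.5, 35.5, 0, 0, 0, 0]]}}

```text
clock: 10.27
ee_pos: [0.508, 0.1669, 0.2282]
eef_rot: [-3.142, 0.001, -2.921]
force: [0.9, -0.4, 0.1]
finger_gap: 0.0
gripper_force: 0.0
```

>>> {"api": "play_rows", "payload": {"moves": [[0, 0, 0, 0, 0, -0.12], [0, 0, 0, 0, 0, -0.12], [0, 0, 0, 0, 0, -0.116], [0, 0, 0, 0, 0, 0], [0, 0, 0, 0, 0, 0]], "grip": 85}}

```text
clock: 10.68
ee_pos: [0.5079, 0.165, 0.228]
eef_rot: [-3.142, -0.0, -2.568]
force: [0.8, 0.2, 0.5]
finger_gap: 0.0609
gripper_force: 0.0
```

```bash
python3 -c "
from h import *
box((.5088,.1685),.5766)
c=vision.camera('scene')
o=np.array((.4616,-.1513));t=.2142;r=np.array([[np.cos(t),-np.sin(t)],[np.sin(t),np.cos(t)]])
for a in (0,.12):
  print(a,[proj(c,[*(o+r@[x,.08-.1*np.cos(a)]),.08+.1*np.sin(a)]).round(1) for x in(-.048,.048)])
cv2.imwrite('pics/c.png',cv2.resize(c['frame'][120:310,110:350],None,fx=3,fy=3)[:,:,::-1])
"
```

```text
t 10.68 box [ -2.7  -2.5 228. ] yaw-err -0.0032 [-3.142 -0.    -2.568] f [0.8 0.2 0.5] gap 0.06086160110320932 0.0 [ 0.31  0.31  0.09  1.35 -0.   -0.26]
0 [array([161.8, 243.6]), array([203.4, 254.2])]
0.12 [array([161.1, 239.4]), array([203. , 249.9])]
```

View pics/c.png

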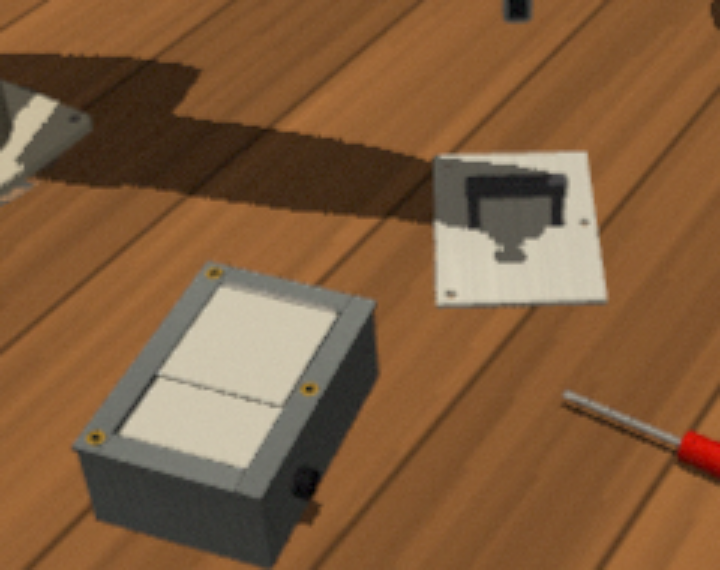

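Both flaps lie flat: the long flap's edge is at (162,245), against a predicted (162,244). Now I'll grasp the handle.

>>> {"api": "play_rows", "payload": {"moves": [[-2.7, 2.5, 30, 0, 0, 0], [0, 0, 30, 0, 0, 0], [0, 0, 30, 0, 0, 0], [0, 0, 30, 0, 0, 0], [0, 0, 25, 0, 0, 0], [0, 0, 20, 0, 0, 0], [0, 0, 15, 0, 0, 0], [0, 0, 12, 0, 0, 0], [0, 0, 8, 0, 0, 0], [0, 0, 0, 0, 0, 0], [0, 0, 0, 0, 0, 0]], "grip": 85}}

```text
clock: 11.65
ee_pos: [0.5088, 0.1682, 0.0281]
eef_rot: [3.141, -0.0, -2.567]
force: [0.2, -0.0, 0.1]
finger_gap: 0.0849
gripper_force: 0.0
```

>>> {"api": "play_rows", "payload": {"moves": [[0, 0, 0, 0, 0, 0], [0, 0, 0, 0, 0, 0], [0, 0, 0, 0, 0, 0], [0, 0, 0, 0, 0, 0], [0, 0, 0, 0, 0, 0], [0, 0, 0, 0, 0, 0], [0, 0, 0, 0, 0, 0], [0, 0, 0, 0, 0, 0], [0, 0, 0, 0, 0, 0], [0, 0, 0, 0, 0, 0]], "grip": 0}}

```text
clock: 12.48
ee_pos: [0.5089, 0.1689, 0.0286]
eef_rot: [3.141, 0.001, -2.565]
force: [-2.4, 2.3, 6.1]
finger_gap: 0.0128
gripper_force: 59.8
```

```bash
python3 -c "
from h import *
box((.5088,.1685),.5766)"
```

```text
t 12.48 box [ 0.3  0.3 28.6] yaw-err -0.0002 [ 3.141e+00  1.000e-03 -2.565e+00] f [-2.4  2.3  6.1] gap 0.01283211946868936 59.76462543010712 [ 0.32  0.48 -0.21  0.88  0.   -0.26]
```

>>> {"api": "play_rows", "payload": {"moves": [[0, 0, -5, 0, 0, 0], [0, 0, -10, 0, 0, 0], [0, 0, -20, 0, 0, 0], [0, 0, -25, 0, 0, 0], [0, 0, -25, 0, 0, 0], [0, 0, -25, 0, 0, 0], [0, 0, -15, 0, 0, 0], [0, 0, -7, 0, 0, 0], [0, 0, 0, 0, 0, 0]]}}

```text
clock: 13.23
ee_pos: [0.5096, 0.1685, 0.1617]
eef_rot: [-3.141, 0.003, -2.566]
force: [0.9, -0.1, -5.5]
finger_gap: 0.013
gripper_force: 59.0
```

>>> {"api": "play_rows", "payload": {"moves": [[8, -9, 0, 0, 0, 0], [16, -18, 0, 0, 0, 0], [20, -23, 0, 0, 0, 0], [22, -25, 0, 0, 0, 0], [22, -25, 0, 0, 0, 0], [22, -25, 0, 0, 0, 0], [22, -25, 0, 0, 0, 0], [22, -25, 0, 0, 0, 0], [22, -25, 0, 0, 0, 0], [20, -23, 0, 0, 0, 0], [12, -14, 0, 0, 0, 0], [6, -6, 0, 0, 0, 0]]}}

```text
clock: 14.23
ee_pos: [0.4594, -0.1547, 0.1581]
eef_rot: [3.14, -0.004, -2.569]
force: [0.8, 0.2, -4.4]
finger_gap: 0.0129
gripper_force: 59.0
```

>>> {"api": "play_rows", "payload": {"moves": [[0, 0, 0, 0, 0, 0.06], [0, 0, 0, 0, 0, 0.06], [0, 0, 0, 0, 0, 0.06], [0, 0, 0, 0, 0, 0.06], [0, 0, 0, 0, 0, 0.06], [0, 0, 0, 0, 0, 0.06], [0, 0, 0, 0, 0, 0], [0, 0, 0, 0, 0, 0], [0, 0, 0, 0, 0, 0], [0, 0, 0, 0, 0, 0]]}}

```text
clock: 15.07
ee_pos: [0.4614, -0.1517, 0.1596]
eef_rot: [3.141, -0.001, -2.924]
force: [-0.2, 0.3, -5.9]
finger_gap: 0.0131
gripper_force: 59.0
```

```bash
python3 -c "
from h import *
box()
for n in('scene','top'):
    c=vision.camera(n)['frame'];c=c[170:320,120:260] if n=='scene' else c[200:330,280:440]
    c=cv2.resize(c,(400,int(400*c.shape[0]/c.shape[1])),interpolation=cv2.INTER_CUBIC)
    if n=='scene': o=np.zeros((430,800,3),np.uint8)
    o[:c.shape[0],(0 if n=='scene' else 400):][:,:400]=c
cv2.imwrite('pics/d.png',o[:,:,::-1])"
```

```text
t 15.07 box [ -0.3  -0.4 159.6] yaw-err 0.003 [ 3.141e+00 -1.000e-03 -2.924e+00] f [-0.2  0.3 -5.9] gap 0.013051589264034526 58.98559749126434 [-0.32  0.26 -0.16  1.15  0.   -0.53]
```

View pics/d.png

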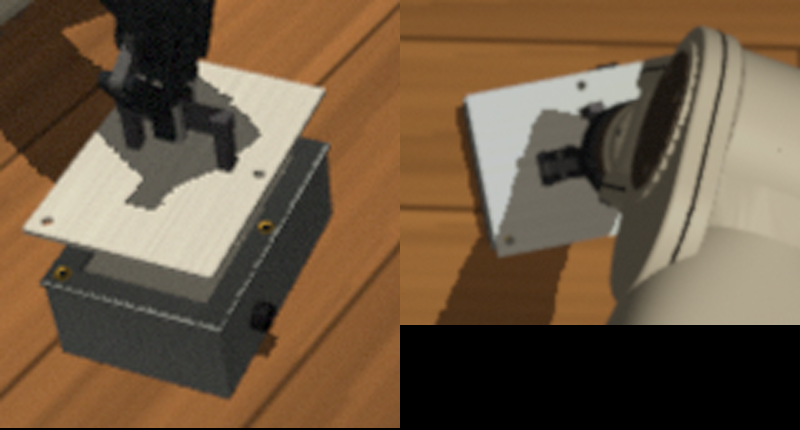

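The plate is level over the box, held centrally by its handle. Holes 1 and 2 are visible in the scene view, and holes 0 and 2 in the top view. I'll lower it and compare holes with threads in each camera.

>>> {"api": "play_rows", "payload": {"moves": [[0, 0, 4, 0, 0, 0.003], [0, 0, 8, 0, 0, 0], [0, 0, 8, 0, 0, 0], [0, 0, 8, 0, 0, 0], [0, 0, 5, 0, 0, 0], [0, 0, 2, 0, 0, 0], [0, 0, 0, 0, 0, 0], [0, 0, 0, 0, 0, 0], [0, 0, 0, 0, 0, 0], [0, 0, 0, 0, 0, 0]]}}

```text
clock: 16.0
ee_pos: [0.4621, -0.1521, 0.1255]
eef_rot: [-3.141, 0.001, -2.928]
force: [-0.4, -0.4, -5.7]
finger_gap: 0.0127
gripper_force: 58.9
```

```bash
python3 - <<'E'
from h import *
box()
zt=env.sense()['ee_pos'][2]-.0286+.005
o=np.array((.4616,-.1513));t=.2142;r=np.array([[np.cos(t),-np.sin(t)],[np.sin(t),np.cos(t)]])
TH={'top':[[.3858,-.0761],[.4224,-.2481],[.5197,-.1376]],'scene':[[.3867,-.0809],[.4243,-.2494],[.521,-.1395]]}
for n in('top','scene'):
    c=vision.camera(n);g=cv2.cvtColor(c['frame'],cv2.COLOR_RGB2GRAY)
    bh=cv2.morphologyEx(g,cv2.MORPH_BLACKHAT,np.ones((7,7)))
    for i in range(3):
        p=proj(c,[*(o+r@H[i]),zt]);m=np.zeros(g.shape,bool);x,y=p.round().astype(int);m[y-7:y+8,x-7:x+8]=1
        for b in blobs(m&(bh>25),3,60):
            w=plane(c,b[0],zt)[:2]; print(n,i,p.round(1),b[0].round(1),b[1],'hole-thread, box axes mm',(1e3*r.T@(w-TH[n][i])).round(1))
E
```

```text
t 16.0 box [  0.3  -0.8 125.5] yaw-err -0.001 [-3.141e+00  1.000e-03 -2.928e+00] f [-0.4 -0.4 -5.7] gap 0.01268775962287551 58.885921239852905 [-0.32  0.29 -0.22  1.06  0.   -0.53]
top 0 [321.8 294.1] [315. 293.] 5 hole-thread, box axes mm [ 5.2 12.7]
top 0 [321.8 294.1] [321.9 293.9] 8 hole-thread, box axes mm [ 0.5 -1.9]
top 2 [349.7 234.4] [350.  234.5] 16 hole-thread, box axes mm [-0.1 -1.5]
top 2 [349.7 234.4] [356. 241.] 3 hole-thread, box axes mm [-16.9 -11.7]
scene 1 [139.3 257.9] [139.2 259.3] 16 hole-thread, box axes mm [ 1.  -3.4]
scene 1 [139.3 257.9] [137. 265.] 3 hole-thread, box axes mm [  4.6 -18.2]
scene 2 [211.7 241.5] [211.9 242.9] 14 hole-thread, box axes mm [ 1.4 -2.6]
scene 2 [211.7 241.5] [216. 248.] 3 hole-thread, box axes mm [ 15.2 -13.2]
```

>>> {"api": "play_rows", "payload": {"moves": [[0.3, 1, 0, 0, 0, 0], [0.2, 0.9, 0, 0, 0, 0], [0, 0, 0, 0, 0, 0], [0, 0, 0, 0, 0, 0], [0, 0, 0, 0, 0, 0], [0, 0, 0, 0, 0, 0], [0, 0, 0, 0, 0, 0], [0, 0, 0, 0, 0, 0], [0, 0, 0, 0, 0, 0], [0, 0, 0, 0, 0, 0], [0, 0, 0, 0, 0, 0], [0, 0, 0, 0, 0, 0]]}}

```text
clock: 17.1
ee_pos: [0.4608, -0.1502, 0.1251]
eef_rot: [3.142, -0.0, -2.928]
force: [-0.8, 0.0, -5.9]
finger_gap: 0.0131
gripper_force: 59.0
```

```bash
python3 - <<'E'
from h import *
box()
zt=env.sense()['ee_pos'][2]-.0286+.005
o=np.array((.4616,-.1513));t=.2142;r=np.array([[np.cos(t),-np.sin(t)],[np.sin(t),np.cos(t)]])
TH={'top':[[.3858,-.0761],[.4224,-.2481],[.5197,-.1376]],'scene':[[.3867,-.0809],[.4243,-.2494],[.521,-.1395]]}
for n in('top','scene'):
    c=vision.camera(n);g=cv2.cvtColor(c['frame'],cv2.COLOR_RGB2GRAY)
    bh=cv2.morphologyEx(g,cv2.MORPH_BLACKHAT,np.ones((7,7)))
    for i in range(3):
        p=proj(c,[*(o+r@H[i]),zt]);m=np.zeros(g.shape,bool);x,y=p.round().astype(int);m[y-5:y+6,x-5:x+6]=1
        for b in blobs(m&(bh>25),6,60):
            w=plane(c,b[0],zt)[:2]; print(n,i,b[0].round(1),b[1],(1e3*r.T@(w-TH[n][i])).round(1))
E
```

```text
t 17.1 box [ -0.5   1.3 125.1] yaw-err -0.001 [ 3.142 -0.    -2.928] f [-0.8  0.  -5.9] gap 0.013131913597488951 58.98672044277191 [-0.32  0.29 -0.22  1.06  0.   -0.53]
top 0 [321. 294.] 9 [0.5 0. ]
top 2 [349.2 234.9] 16 [-0.7  0.2]
scene 1 [139.5 258.4] 18 [ 0.1 -0.8]
scene 2 [211.8 242.1] 12 [0.1 0. ]
scene 2 [216.4 246. ] 7 [13.6 -7.3]
```

All holes are within 1 mm of their threads in both cameras, and the underside is about 16 mm above the rim. I'm handing it in.

```bash
python3 -c "
from bench import job
print(job.job_done())"
```

```text
the job is handed in; nothing more can be done
None
```

I folded the short flap and then the long flap flat, and handed the job in at about 17 s with the cover held level about 16 mm above the rim; each hole measured within about 1 mm of its thread, and no verdict was returned.

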